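# Click the filter reminder wheel round to the orange stud

## Task

On the white jug station, set the filter reminder: flick the edge of the toothed thumbwheel clockwise (seen from above) with a fingertip until its blue tooth rests pointing at the orange stud, without going past it or turning the wheel backwards. Push gently, grasp nothing, and leave everything else on the counter where it stands.

Things in the scene. Friction and masses are not known exactly. Their poses are not given: they have to be found in the camera images.
- station: fixed white oval base with a dark grey deck 40 mm above the counter. Origin on the counter under the wheel's vertical axis; the base reaches 85 mm from there to its +x, -x and +y, and 215 mm to -y. A white round cell with a glowing blue grille (radius 40 mm, top 67 mm above the counter) stands on it, centre at y = -130 mm. z is up; it is turned only about z
- wheel_hub (a point): top of the wheel on its axis, 72 mm above the counter (bright disc). Black wheel, radius 43 mm, with 8 even teeth round its edge out to radius 56 mm, each 10 mm wide, from 54 to 72 mm above the counter; 7 white, one blue. Free gap between teeth 25 to 34 mm: a fingertip let down into it, lower end 45 to 62 mm above the counter, can push a tooth sideways
- blue_tip (a point): outer end of the blue tooth, 56 mm from the wheel's axis, 63 mm above the counter; a blue stripe on the disc leads to it
- wheel (a joint): wheel angle in rad, 0 at the start, growing clockwise seen from above. 8 even rest positions a turn, 0.785 rad apart, with the teeth at multiples of 45 degrees from the station's x axis. Pushed past half-way it snaps on to the next rest position, short of that it springs back. A click takes about 2 to 5 N at the tooth; it does not coast further
- stud_orange: orange round stud, 18 mm across, 5 mm high, fixed on the deck 68 mm from the wheel's axis, outside and below the teeth. Origin at the centre of its underside. Two grey studs of the same shape take the other two of three places; the orange one may be at any: 2, 3 or 4 clicks clockwise from where the blue tooth starts
- slot_2 (a point): stud place 2 clicks clockwise from the blue tooth's starting place, on the deck, 68 mm from the axis
- slot_3 (a point): stud place 3 clicks clockwise from the blue tooth's starting place, on the deck, 68 mm from the axis
- slot_4 (a point): stud place 4 clicks clockwise from the blue tooth's starting place, on the deck, 68 mm from the axis
- jug: clear water jug with a white insert and a handle, 125 mm across, 230 mm tall, loose; origin under its centre. Leave it alone
- tumbler: glass tumbler, 68 mm across, 90 mm tall, loose; origin under its centre. Leave it alone
- mug: blue mug, 80 mm across without its handle, 90 mm tall, loose; origin under its centre. Leave it alone
- cartridge: white filter cartridge with a blue neck, 54 mm across, 105 mm tall, standing loose; origin under its centre. Leave it alone
- spatula: wooden spatula lying on the counter, loose, along its x. Leave it alone
- bowl: steel bowl, 150 mm across, 60 mm tall, loose; origin under its centre. Leave it alone
- soap: green bottle, 60 mm across, 170 mm tall, loose; origin under its centre. Leave it alone

How it is judged:
At the end, for the whole second after the job is handed in: the blue tooth rests at the orange stud (tooth tip within 16 mm of the stud's centre seen from above, 12 mm when exactly in line; that is within about 10 degrees), the wheel is still, and the loose things stand within 20 mm of where they were (horizontal distance between blue_tip and stud_orange below 0.016 m and value of joint wheel above 1.3 rad and velocity of joint wheel between -0.05 and 0.05 rad/s and distance of each of jug, tumbler, mug, cartridge, spatula, bowl, soap from where it was at the start of the episode below 0.02 m); the robot touches nothing.
It fails at once if the wheel is turned backwards by half a click or more (value of joint wheel below -0.45 rad).
It fails at once if the wheel is turned a click past the orange stud ((horizontal distance between slot_2 and stud_orange below 0.02 m and value of joint wheel above 2.042 rad) or (horizontal distance between slot_3 and stud_orange below 0.02 m and value of joint wheel above 2.827 rad) or (horizontal distance between slot_4 and stud_orange below 0.02 m and value of joint wheel above 3.613 rad)).
It fails at once if the fingers push on the station or its wheel with more than 30 N (contact force between the fingers and station above 30 N).
It fails at once if a loose thing on the counter is knocked, pushed or lifted by more than 20 mm (distance of any of jug, tumbler, mug, cartridge, spatula, bowl, soap from where it was at the start of the episode above 0.02 m).
It also fails if it takes over 58 s, if anything falls off the work surface, if the arm or the gripper's body presses on something with over 40 N, if the wrist force passes 120 N, or if a joint passes its speed limit or range.

## Robot

A 7-joint arm with a two-finger parallel gripper is mounted at the origin on the work surface. World frame = base frame: x ahead of the robot, y to its left, z up, the work surface at z = 0. Lengths are in m, angles in rad, forces in N, time in s.
With the tool pointing down it reaches from about 0.4 to 0.85 m from the base axis. Payload 4.5 kg.
Tool frame: the origin (TCP) lies on the centre line of the jaws, within the pads' length; the fingertips stand 8 mm ahead of it and the grasp point (between the pads) lies 11 mm behind it; z points along the fingers, x is the direction in which the jaws open and shut, and the axes are right-handed (so a half turn about z gives the same grasp; the last joint's range is limited). The gripper opens to 88 mm and grips with 3 to 60 N. Pads are 18 mm wide; open, the fingers measure 123 mm over their backs; the gripper's body (75 mm by 187 mm) begins 45 mm behind the grasp point.
Start: joints at [-1.14, 0.689, -0.195, 1.565, 0.157, 0.902, -0.215], TCP at [0.242, 0.576, 0.247] pointing down, gripper open.
Joint ranges: [-3.01, 3.01], [-0.46, 2.08], [-1.47, 1.51], [0.13, 2.56], [-1, 4.14], [0.04, 2.09], [-2.66, 2.66]. Speed limits (rad/s): [2.57, 2.57, 3.14, 3.14, 3.14, 3.14, 3.14].

## Interface

Orientations are given as a unit quaternion [x, y, z, w].
In Python, from plant import get_state, snapshot, finish_job, boxes_of, pinpoint gives the robot as it stands.
- The arm moves only by the shell command python3 -m creep 'ROWS' [FORCE]. ROWS is JSON, a list of rows, each an object with "hand": the finger opening in m, from 0 to 0.0881; "slide": the shift along the tool's x, y, z in m, a list of three; "turn": the turn about the tool's z in degrees. A call has 1 to 5 rows; each row shifts and turns the commanded pose from where the row before left it, along the tool's axes as they then stand; what a row does not reach is not made up. A row lasts 1/8 s, in which the tool goes at most 62.5 mm and 10.7 degrees, less where a joint would pass 70% of its speed; a pose out of reach is approached as far as the arm can. A call is refused whole if a number of a shift passes 0.0625 or a number of a turn 10.7, either way. A call with a gripper value outside its range is refused whole. The fingers move at their own pace and stop on an object; FORCE is the grip in N (left out, the last holds). Time passes only in rows, so rows that do not move let the fingers close. It gives the time, the measured TCP pose, the force and the opening at its end, in the units of the state.
- get_state(): the state, without advancing time (a new reading comes with each control period).
- snapshot(name): name is "side" or "top"; returns a dict with "frame" (384x512x3 uint8, red, green, blue), "depth" (384x512 float32, m along the optical axis (not along the pixel's ray), 0 where there is no reading), "mtx" (3x3 intrinsics, pixels), "camera_from_world" (4x4, takes a point from world to camera coordinates). Camera axes: x right, y down, z forward; pixel columns grow to the right and rows downward; lengths in m; the calibration is good to about 2 mm. A picture is of the moment at which its call begins.
- finish_job(): hands the job in, once; it reports no verdict.
Trained networks look in a picture, given as the dict that the camera call returned (one of the last four; its "shot" number tells which), for a name from the list of things; names that differ only in an ending like _2 or _b are one class to them, and where a whole thing is asked for, a point or a joint stands for the part that bears it (a point fixed in the world has none). Each returns a list of dicts, best first, with "conf" (0 to 1); they miss things now and then, are a little off and sometimes report something else, mostly with a low value. They report only what shows in the picture. A call takes as long as a camera call.
- boxes_of(target, picture): "uv" ([column, row] in pixels, amid what is visible of it).
- pinpoint(target, picture): "uv" ([column, row] in pixels: a listed point, or the origin of a listed thing).
The state is a dict: "clock": time; "q": joint angles; "qd": joint speeds; "joint_torque": joint torques, N m; "tool_pos": TCP position; "eef_rot": TCP orientation; "contact_force": force on the tool from outside, world axes, zero at the start; "moment": the same for the moment, N m; "opening": opening from 0.0 (shut) to 1.0 (fully open).
Only numpy, scipy, OpenCV 4.12 (cv2) and the standard library are available. Lean on these libraries where they do the work, as an engineer would, in place of code of your own. Each camera call takes 0.05 s, during which the arm holds its last target.

## Working session

There is one attempt and no reset: what is moved stays moved. The work goes in short steps, Python scripts to look and compute and a shell command to move; the robot and the scene stay as the last step left them, time stands still between calls to the robot, and variables do not carry over. Pictures are saved under pics/ and viewed, and the job is handed in when it is done.

```bash
mkdir -p pics; ls
cat > h.py <<'E'
import numpy as np, cv2
from plant import *
def save(p,n): cv2.imwrite('pics/'+n,cv2.cvtColor(p['frame'],cv2.COLOR_RGB2BGR))
def ray(p,uv):
    T=np.linalg.inv(p['camera_from_world']); d=np.linalg.inv(p['mtx'])@np.array([uv[0],uv[1],1.])
    return T[:3,3],T[:3,:3]@d
def atz(p,uv,z):
    o,d=ray(p,uv); return o+d*(z-o[2])/d[2]
def proj(p,X):
    c=p['camera_from_world']@np.append(X,1); u=p['mtx']@c[:3]; return u[:2]/u[2]
E
python3 - <<'E'
from h import *
s=get_state(); print(s)
for n in ('top','side'):
    p=snapshot(n); save(p,n+'0.png')
    for t,z in (('wheel_hub',.072),('blue_tip',.063),('stud_orange',.04),('station',0)):
        for r in pinpoint(t,p)[:3]: print(n,t,np.round(r['uv'],1),round(r['conf'],2),np.round(atz(p,r['uv'],z),3))
E
```

```text
pics
{'clock': 0.0, 'q': array([-1.14019465,  0.6899841 , -0.19452291,  1.56635043,  0.15730216,
        0.90247674, -0.21511965]), 'qd': array([-0.00055515,  0.00233054,  0.00112153, -0.00133468, -0.00026223,
        0.00144365, -0.00064447]), 'joint_torque': array([-4.51259757e-04, -5.27567196e+01, -1.26671489e+00, -1.53419888e+01,
       -5.26260585e-02,  6.79250050e-03,  1.78206219e-04]), 'tool_pos': array([0.24134571, 0.57585323, 0.24590846]), 'eef_rot': array([ 8.32586725e-01,  5.53893953e-01, -7.23547755e-04,  5.56979855e-04]), 'contact_force': array([-0.18278444, -0.11732777,  0.08216017]), 'moment': array([ 0.00407314, -0.0200101 ,  0.03905434]), 'opening': 1.00193989784725}
top wheel_hub [251.8 198.1] 0.61 [0.555 0.005 0.072]
top stud_orange [241.1 184.8] 0.4 [0.601 0.038 0.04 ]
top station [255.2 203.6] 0.85 [ 0.547 -0.004  0.   ]
side wheel_hub [252.5 186.6] 0.82 [0.557 0.013 0.072]
side wheel_hub [257.5 187.9] 0.31 [ 0.57  -0.004  0.072]
side blue_tip [235.2 184.8] 0.76 [0.508 0.068 0.063]
side stud_orange [255.3 188.2] 0.47 [0.581 0.035 0.04 ]
side station [250.6 200.2] 0.76 [0.551 0.021 0.   ]
```

Run:
```python
import cv2
for n in('top','side'):
    i=cv2.imread(f'pics/{n}0.png')
    c=i[150:250,185:318]
    cv2.imwrite(f'pics/{n}0c.png',cv2.resize(c,None,fx=6,fy=6,interpolation=cv2.INTER_CUBIC))
```

```text
(no output)
```

View pics/top0.png

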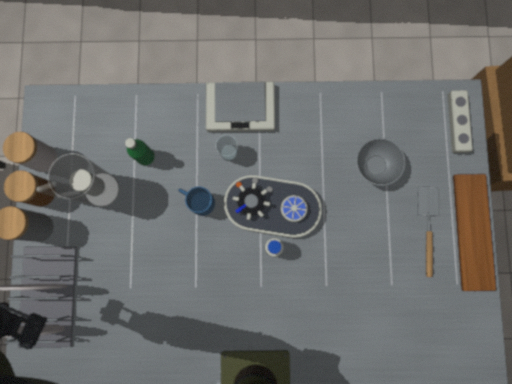

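View pics/side0.png

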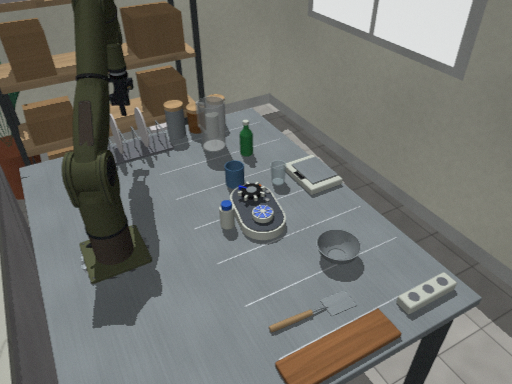

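View pics/top0c.png

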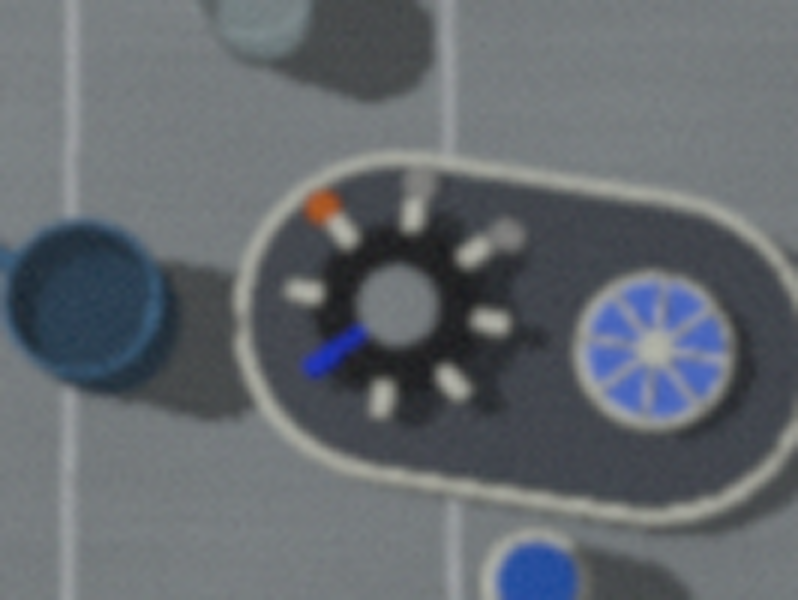

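View pics/side0c.png

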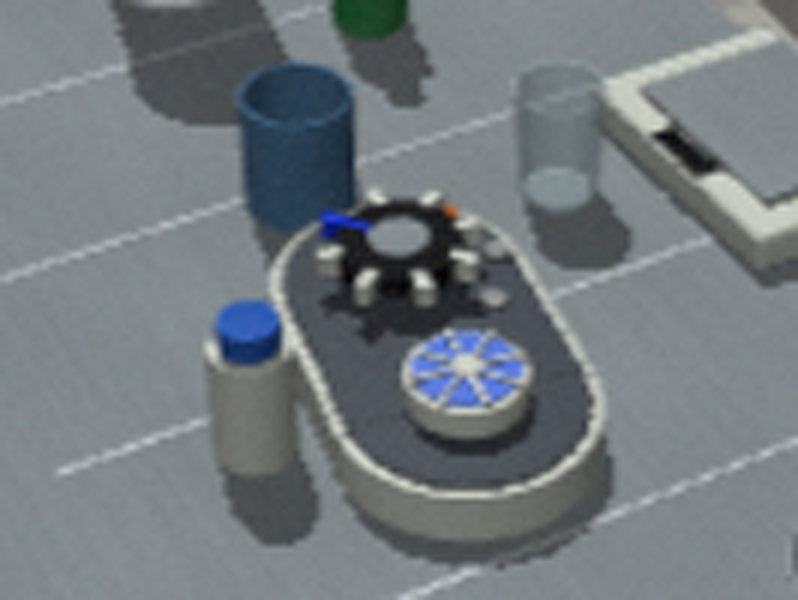

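Run:
```python
from h import *
p=snapshot('top'); print(atz(p,(0,0),0),atz(p,(511,0),0), p['mtx'][0,0], np.linalg.inv(p['camera_from_world'])[:3,3])
hsv=cv2.cvtColor(p['frame'],cv2.COLOR_RGB2HSV).astype(int)
def cen(m,z,name):
    n,l,st,c=cv2.connectedComponentsWithStats(m.astype(np.uint8))
    for i in range(1,n):
        if st[i,4]>=3: print(name,st[i,4],c[i].round(1),atz(p,c[i],z).round(4))
roi=np.zeros(hsv.shape[:2],bool); roi[165:245,218:328]=1
cen(roi&(hsv[...,0]<20)&(hsv[...,1]>120)&(hsv[...,2]>80),.045,'orange')
cen(roi&(abs(hsv[...,0]-118)<10)&(hsv[...,1]>150)&(hsv[...,2]>60),.072,'blue')
for t,z in (('tumbler',0),('mug',0),('cartridge',0),('wheel_hub',.072)):
    for n in('top','side'):
        q=snapshot(n)
        for r in pinpoint(t,q)[:1]: print(n,t,np.round(r['uv'],1),round(r['conf'],2),np.round(atz(q,r['uv'],z),3))
```

```text
[1.25355721 0.85321455 0.        ] [ 1.22804419 -0.87247522  0.        ] 444.7157456896463 [ 0.36496593 -0.03103268  1.38792259]
orange 22 [238.4 183.9] [0.6032 0.0464 0.045 ]
blue 4 [291.8 199.8] [ 0.5482 -0.1145  0.072 ]
blue 3 [297.7 200.7] [ 0.5452 -0.1321  0.072 ]
blue 45 [240.3 208.2] [0.5248 0.0394 0.072 ]
blue 4 [302.  205.8] [ 0.5297 -0.1446  0.072 ]
blue 3 [286.  209.7] [ 0.5186 -0.0967  0.072 ]
blue 4 [301.  212.2] [ 0.5103 -0.1412  0.072 ]
blue 3 [289.7 214.7] [ 0.5035 -0.1073  0.072 ]
blue 4 [295.2 216.2] [ 0.4985 -0.1238  0.072 ]
blue 31 [274.2 242.9] [ 0.4204 -0.0599  0.072 ]
top tumbler [203.  204.5] 0.64 [ 0.547  0.161 -0.   ]
side tumbler [280.6 181.7] 0.76 [0.722 0.068 0.   ]
top mug [204.2 201.8] 0.91 [0.555 0.157 0.   ]
side mug [236.1 183.1] 0.55 [0.553 0.153 0.   ]
top cartridge [275.  250.6] 0.84 [ 0.4   -0.064  0.   ]
side cartridge [224.  220.2] 0.94 [ 0.406 -0.035  0.   ]
top wheel_hub [251.8 198.5] 0.6 [0.553 0.005 0.072]
side wheel_hub [253.1 187. ] 0.58 [0.558 0.01  0.072]
```

```bash
cat > loc.py <<'E'
from h import *
def comps(p,m,a0,a1):
    n,l,st,c=cv2.connectedComponentsWithStats(m.astype(np.uint8),connectivity=4)
    return [(st[i,4],c[i]) for i in range(1,n) if a0<=st[i,4]<=a1]
E
python3 - <<'E'
from loc import *
for n,uv in (('top',(251.0,200.5)),('side',(251.1,189.1))):
    p=snapshot(n); print(n,atz(p,uv,.072), atz(p,(294.0,207.6) if n=='top' else (185+466/6-.4,150+370/6-.4),.067))
    o,d=ray(p,uv); print(p['depth'][int(uv[1]),int(uv[0])],(o+d*p['depth'][int(round(uv[1])),int(round(uv[0]))]))
def draw(p,hub,yaw):
    im=cv2.cvtColor(p['frame'],cv2.COLOR_RGB2BGR)[150:250,185:318]; im=cv2.resize(im,None,fx=6,fy=6,interpolation=cv2.INTER_CUBIC)
    P=lambda X:tuple(int(v) for v in ((proj(p,X)-[185,150]+.5)*6))
    for k in range(8):
        a=np.radians(yaw+45*k)
        cv2.line(im,P([hub[0]+.043*np.cos(a),hub[1]+.043*np.sin(a),.072]),P([hub[0]+.056*np.cos(a),hub[1]+.056*np.sin(a),.072]),(0,255,0),1)
    cv2.circle(im,P([*hub,.072]),4,(0,0,255),-1)
    a=np.radians(yaw-90); cv2.circle(im,P([hub[0]+.13*np.cos(a),hub[1]+.13*np.sin(a),.067]),4,(0,0,255),-1)
    return im
p=snapshot('top');q=snapshot('side')
h=(.5495,.0075)
cv2.imwrite('pics/d1.png',draw(p,h,-9.5)); cv2.imwrite('pics/d2.png',draw(q,h,-9.5))
E
```

```text
top [0.54746921 0.00727323 0.072     ] [ 0.52506402 -0.12099426  0.067     ]
1.3318286 [0.54792396 0.00736868 0.06872102]
side [0.54450752 0.00157724 0.072     ] [ 0.51961563 -0.12949724  0.067     ]
1.623059 [0.54461225 0.0017761  0.07182745]
```

View pics/d1.png

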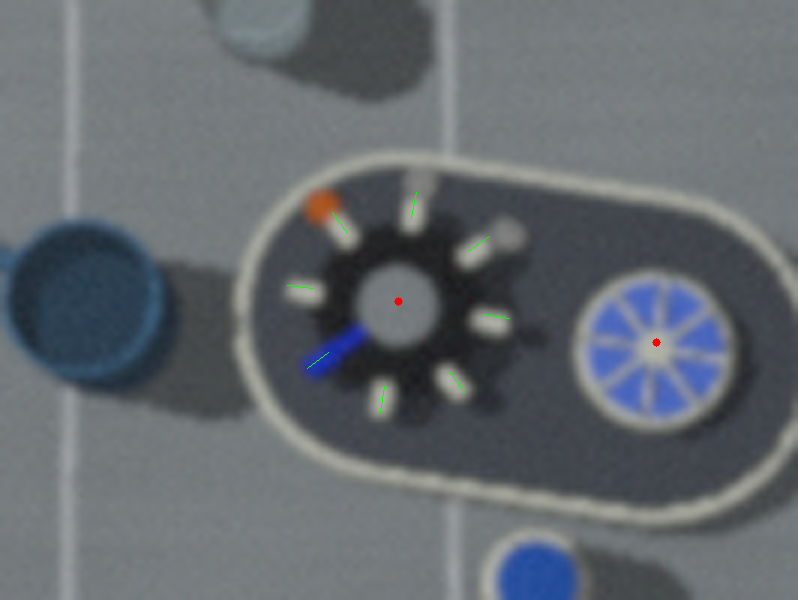

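View pics/d2.png

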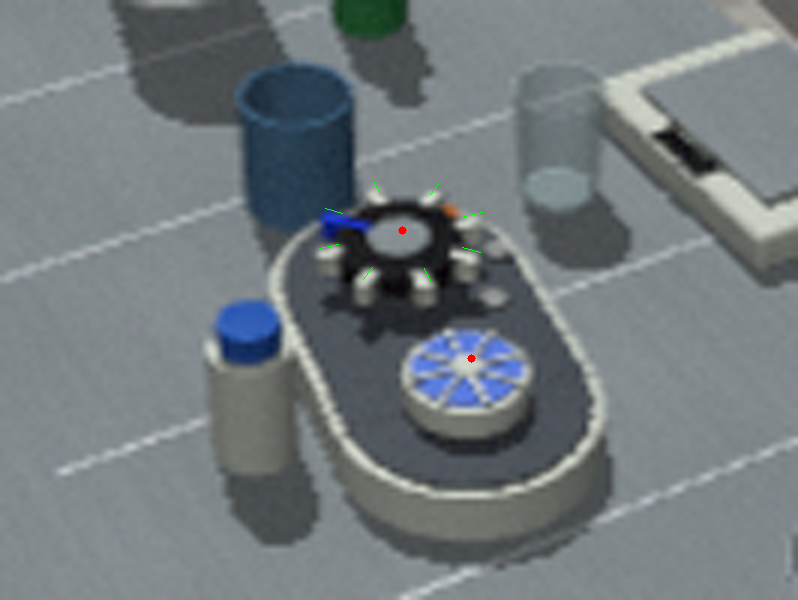

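```bash
R='x'; python3 -m creep '[{"hand":0,"slide":[-0.0316,0.0327,0],"turn":0},{"hand":0,"slide":[-0.0316,0.0327,0],"turn":0},{"hand":0,"slide":[-0.0316,0.0327,0],"turn":0},{"hand":0,"slide":[-0.0316,0.0327,0],"turn":0},{"hand":0,"slide":[-0.0316,0.0327,0],"turn":0}]' 10
```

```text
clock: 2.17
tool_pos: [0.3319, 0.3663, 0.2469]
eef_rot: [0.833, 0.554, 0.0, -0.0]
contact_force: [0.1, 0.1, -0.4]
opening: 0.462
```

```bash
python3 -m creep '[{"hand":0,"slide":[-0.0316,0.0327,0],"turn":0},{"hand":0,"slide":[-0.0316,0.0327,0],"turn":0},{"hand":0,"slide":[-0.0316,0.0327,0],"turn":0},{"hand":0,"slide":[-0.0316,0.0327,0],"turn":0},{"hand":0,"slide":[-0.0316,0.0327,0],"turn":0}]'
```

```text
clock: 2.8
tool_pos: [0.4217, 0.1574, 0.247]
eef_rot: [0.833, 0.554, 0.0, 0.0]
contact_force: [-0.5, -0.4, -0.3]
opening: 0.002
```

```bash
python3 -m creep '[{"hand":0,"slide":[-0.0314,0.0324,0],"turn":0},{"hand":0,"slide":[-0.0314,0.0324,0],"turn":0},{"hand":0,"slide":[-0.0314,0.0324,0],"turn":0},{"hand":0,"slide":[-0.0314,0.0324,0],"turn":0},{"hand":0,"slide":[-0.0314,0.0324,0.04],"turn":9.8}]'
python3 -m creep '[{"hand":0,"slide":[0,0,0.05],"turn":0},{"hand":0,"slide":[0,0,0.03],"turn":0},{"hand":0,"slide":[0,0,0.017],"turn":0},{"hand":0,"slide":[0,0,0],"turn":0}]'
python3 - <<'E'
from h import *
s=get_state(); print(s['tool_pos'],s['eef_rot'],s['q'])
from scipy.spatial.transform import Rotation as Ro
R=Ro.from_quat(s['eef_rot']).as_matrix(); print(R.round(3))
for n in('side','top'):
    p=snapshot(n); im=cv2.resize(cv2.cvtColor(p['frame'],cv2.COLOR_RGB2BGR)[140:240,185:318],None,fx=6,fy=6,interpolation=cv2.INTER_CUBIC)
    if n=='side':
        for sx in(-1,1):
            for sy in(-1,1):
                X=s['tool_pos']+R@[sx*.0175,sy*.009,.008]; u=(proj(p,X)-[185,140]+.5)*6; cv2.circle(im,tuple(int(v) for v in u),3,(0,0,255),-1)
    cv2.imwrite(f'pics/h_{n}.png',im)
E
```

```text
clock: 3.42
tool_pos: [0.513, -0.0503, 0.2085]
eef_rot: [0.878, 0.479, 0.004, 0.002]
contact_force: [1.3, 0.2, 0.8]
opening: 0.007
clock: 3.92
tool_pos: [0.5092, -0.0487, 0.1088]
eef_rot: [0.877, 0.481, -0.001, -0.001]
contact_force: [0.1, -0.6, 0.1]
opening: 0.008
[ 0.50915604 -0.04866636  0.10875073] [ 8.76808759e-01  4.80837913e-01 -9.87355563e-04 -5.71404500e-04] [ 0.0902725   0.77106422 -0.13958877  2.01840364  0.27008605  0.37162414
  0.74039685]
[[ 0.538  0.843 -0.002]
 [ 0.843 -0.538  0.   ]
 [-0.001 -0.002 -1.   ]]
```

View pics/h_side.png

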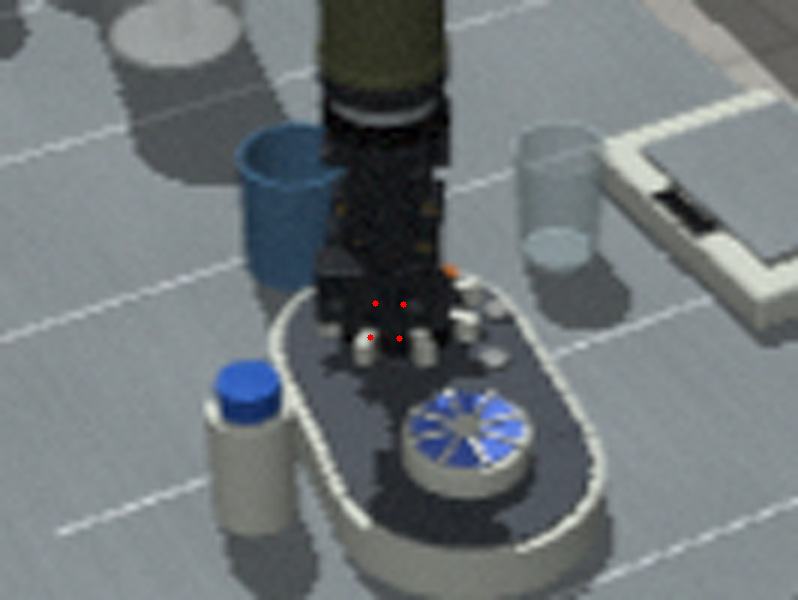

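View pics/h_top.png

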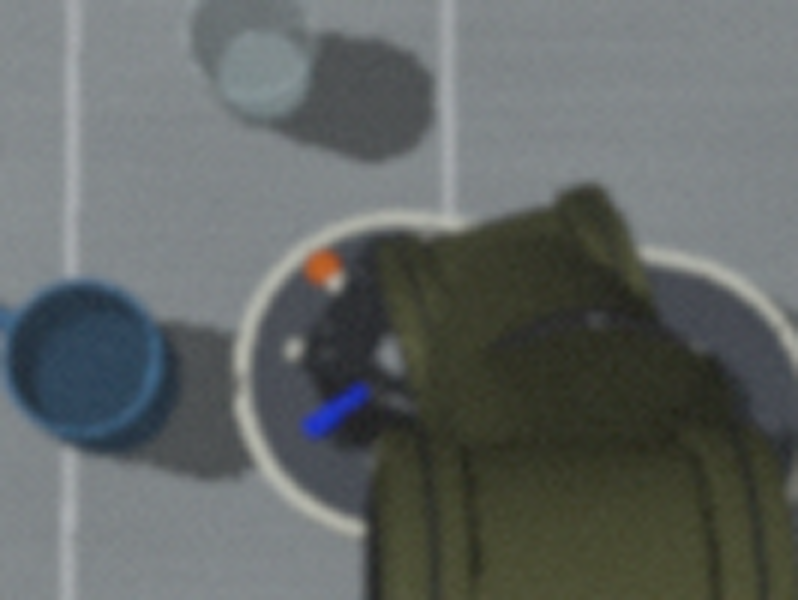

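Run:
```python
from h import *
p=snapshot('side'); s=get_state()
im=cv2.resize(p['frame'][165:210,225:285],None,fx=13,fy=13,interpolation=cv2.INTER_CUBIC)
im=(255*(im/255.)**.4).astype(np.uint8)
cv2.imwrite('pics/h2.png',cv2.cvtColor(im,cv2.COLOR_RGB2BGR))
from scipy.spatial.transform import Rotation as Ro
R=Ro.from_quat(s['eef_rot']).as_matrix()
vv,uu=np.mgrid[165:210,225:285]; T=np.linalg.inv(p['camera_from_world'])
d=p['depth'][165:210,225:285]; K=p['mtx']
P=np.stack([(uu-K[0,2])/K[0,0]*d,(vv-K[1,2])/K[1,1]*d,d],-1)@T[:3,:3].T+T[:3,3]
L=(P-s['tool_pos'])@R
m=(d>0)&(abs(L[...,0])<.05)&(abs(L[...,1])<.03)&(L[...,2]<.02)&(L[...,2]>-.025)
for l in L[m]: print((l*1000).round(0).astype(int),end=' ')
print(T[:3,3])
np.save('L.npy',L)
```

```text
[-17 -11   2] [-12  -8   6] [-19  -3   0] [-15   0   3] [-16   4   3] [-14   7   3] [-0.05534626 -1.13737723  1.060274  ]
```

View pics/h2.png

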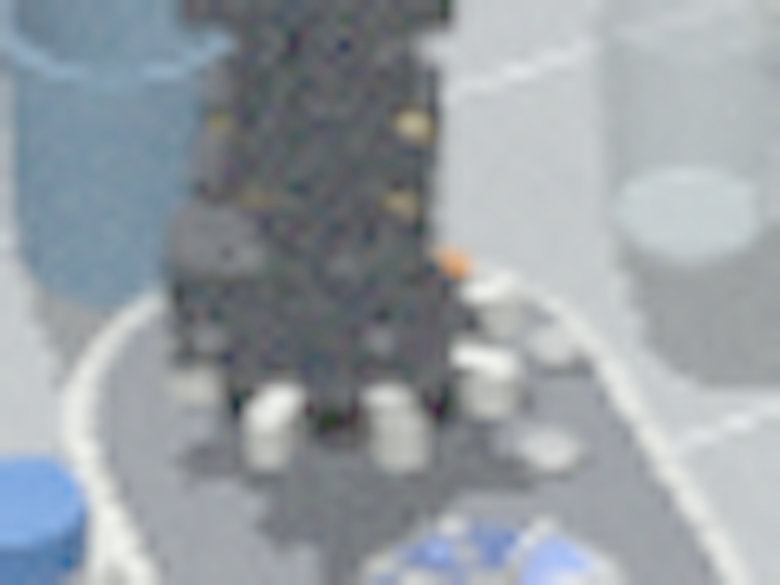

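Run:
```python
from h import *
from scipy.spatial.transform import Rotation as Ro
s=get_state();R=Ro.from_quat(s['eef_rot']).as_matrix()
D=[];F=[]
for i in range(12):
    p=snapshot('side'); D.append(p['depth']);F.append(p['frame'].astype(float))
D=np.array(D);D[D==0]=np.nan; d=np.nanmedian(D,0); print('std',np.nanmedian(np.nanstd(D[:,165:210,225:285],0)))
cv2.imwrite('pics/avg.png',cv2.cvtColor(cv2.resize((255*(np.mean(F,0)[165:210,225:285]/255)**.4).astype(np.uint8),None,fx=13,fy=13,interpolation=cv2.INTER_CUBIC),cv2.COLOR_RGB2BGR))
vv,uu=np.mgrid[0:384,0:512]; T=np.linalg.inv(p['camera_from_world']);K=p['mtx']
P=np.stack([(uu-K[0,2])/K[0,0]*d,(vv-K[1,2])/K[1,1]*d,d],-1)@T[:3,:3].T+T[:3,3]
L=(P-s['tool_pos'])@R
fr=np.mean(F,0).mean(-1)
for r in range(182,202):
    print(r,' '.join('%d,%d,%d(%d)'%(*(L[r,c]*1000).round(),fr[r,c]) for c in range(240,264,1) if abs(L[r,c,2])<.06))
```

```text
std 0.003519122
182 
183 
184 14,28,-22(34)
185 92,23,42(23) 94,27,43(27)
186 86,23,42(20) 86,27,42(25) 87,31,43(27) 85,43,40(171) 86,47,41(200)
187 81,23,43(22) 81,27,43(28) 81,31,43(28) 80,35,42(82) 78,39,40(185) 78,43,40(207) 81,47,42(183)
188 73,24,42(23) 75,28,43(28) 74,32,42(29) 76,35,43(37) 74,39,42(74) 76,43,43(103) 76,47,44(112)
189 66,24,41(24) 66,28,42(27) 66,32,41(31) 67,36,42(31) 70,40,44(30) 76,43,49(90) 78,47,50(112)
190 59,25,41(23) 60,28,42(29) 60,32,41(31) 61,36,42(39) 62,40,43(38) 75,43,53(68) 78,47,55(108)
191 52,25,41(24) 56,29,43(29) 56,33,43(33) 54,37,41(100) 54,40,42(106)
192 47,25,42(24) 47,29,41(27) 49,33,43(49) 47,37,41(181) 46,41,40(212) 47,45,40(211) 49,48,42(191)
193 -88,-25,-58(60) -86,-21,-56(44) -86,-18,-57(20) -87,-14,-57(24) -87,-11,-57(24) -87,-7,-57(24) -87,-4,-58(22) -88,0,-59(22) -87,3,-58(22) -88,7,-59(22) -88,10,-59(23) -86,13,-58(22) -87,17,-58(21) -85,20,-57(23) -87,24,-59(25) -85,27,-58(23) -86,31,-58(24) 40,26,41(25) 43,29,43(29) 41,33,41(31) 43,37,43(55) 40,41,40(112) 42,45,42(168) 39,49,39(195)
194 42,-40,50(113) 41,-36,48(76) 34,-32,43(
[... 888 characters left out ...]
9,53(118)
197 32,-28,56(44) 14,-22,41(134) 11,-18,39(184) 16,-15,43(139) 22,-12,48(63) 23,-8,48(30) 19,-4,45(15) 23,0,48(14) 21,4,46(12) 21,8,46(12) 22,11,47(43) 14,16,40(104) 13,20,39(119) 16,23,41(118) 30,26,52(77) 33,30,55(14)
198 11,-22,44(100) 9,-18,42(117) 14,-15,46(97) 21,-12,52(64) 21,-8,51(31) 20,-4,50(16) 19,0,50(15) 22,4,52(15) 23,8,52(12) 22,11,51(44) 12,16,43(89) 11,20,42(108) 13,24,44(114)
199 12,-22,49(97) 11,-18,48(120) 15,-15,52(98) 21,-8,56(45) 20,-4,55(33) 19,0,54(29) 22,4,57(29) 22,8,56(30) 24,11,58(53) 12,16,48(92) 11,20,47(109) 13,24,48(114)
200 11,-22,54(79) 10,-18,53(108) 13,16,54(84) 12,20,53(106) 12,24,53(109)
201 <stdin>:7: RuntimeWarning: All-NaN slice encountered
```

View pics/avg.png

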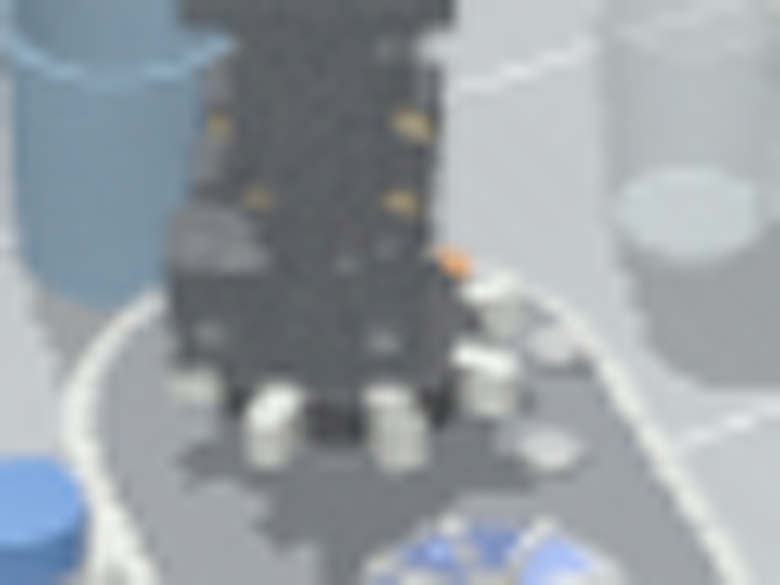

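```bash
python3 -m creep '[{"hand":0,"slide":[-0.0015,0.003,0],"turn":0},{"hand":0,"slide":[0,0,0.02],"turn":0},{"hand":0,"slide":[0,0,0.008],"turn":0},{"hand":0,"slide":[0,0,0],"turn":0}]'
python3 - <<'E'
from h import *
from scipy.spatial.transform import Rotation as Ro
s=get_state();R=Ro.from_quat(s['eef_rot']).as_matrix();print(s['tool_pos'],s['contact_force'])
D=[];F=[]
for i in range(8):
    p=snapshot('side'); D.append(p['depth']);F.append(p['frame'].astype(float))
D=np.array(D);D[D==0]=np.nan; d=np.nanmedian(D,0)
cv2.imwrite('pics/avg2.png',cv2.cvtColor(cv2.resize((255*(np.mean(F,0)[165:210,225:285]/255)**.4).astype(np.uint8),None,fx=13,fy=13,interpolation=cv2.INTER_CUBIC),cv2.COLOR_RGB2BGR))
vv,uu=np.mgrid[0:384,0:512]; T=np.linalg.inv(p['camera_from_world']);K=p['mtx']
P=np.stack([(uu-K[0,2])/K[0,0]*d,(vv-K[1,2])/K[1,1]*d,d],-1)@T[:3,:3].T+T[:3,3]
L=(P-s['tool_pos'])@R
fr=np.mean(F,0).mean(-1)
for r in range(194,202):
    print(r,' '.join('%d,%d,%d(%d)'%(*(L[r,c]*1000).round(),fr[r,c]) for c in range(243,261,1) if abs(L[r,c,2])<.03))
E
```

```text
clock: 5.18
tool_pos: [0.5111, -0.0516, 0.0812]
eef_rot: [0.877, 0.481, -0.001, -0.0]
contact_force: [-0.1, -0.4, 0.8]
opening: 0.002
[ 0.5111158  -0.05164928  0.0812454 ] [-0.08878667 -0.40829227  0.81999392]
194 39,28,14(17) 38,32,13(14) 45,35,18(52)
195 36,28,16(15) 41,31,20(13) 46,35,24(50)
196 35,28,20(18) 39,31,23(13)
197 38,28,28(16)
198 
199 
200 
201 <stdin>:7: RuntimeWarning: All-NaN slice encountered
```

View pics/avg2.png

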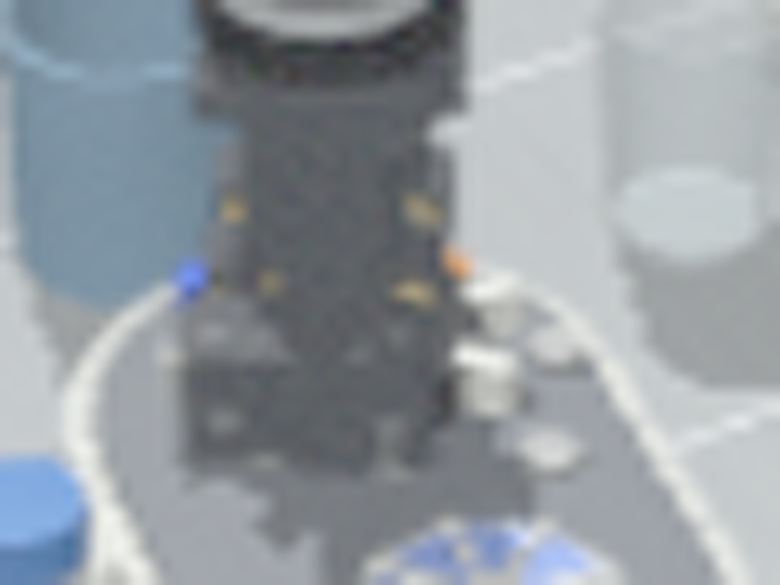

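```bash
python3 -m creep '[{"hand":0,"slide":[0,0,0.003],"turn":0},{"hand":0,"slide":[0,0,0.002],"turn":0},{"hand":0,"slide":[0,0,0],"turn":0}]'; python3 -m creep '[{"hand":0,"slide":[0,0,0.004],"turn":0},{"hand":0,"slide":[0,0,0.004],"turn":0},{"hand":0,"slide":[0,0,0.004],"turn":0},{"hand":0,"slide":[0,0,0],"turn":0}]'
```

```text
clock: 5.95
tool_pos: [0.5113, -0.0516, 0.0764]
eef_rot: [0.877, 0.481, -0.0, -0.0]
contact_force: [-0.1, -0.4, 0.5]
opening: 0.005
clock: 6.45
tool_pos: [0.5112, -0.0516, 0.0643]
eef_rot: [0.877, 0.481, -0.0, -0.0]
contact_force: [-0.3, 0.7, 0.9]
opening: 0.008
```

```bash
python3 -m creep '[{"hand":0,"slide":[0.00025,-0.00567,0],"turn":5},{"hand":0,"slide":[0.00025,-0.00567,0],"turn":5},{"hand":0,"slide":[0.00025,-0.00567,0],"turn":5}]'; python3 -m creep '[{"hand":0,"slide":[0.00025,-0.00567,0],"turn":5},{"hand":0,"slide":[0.00025,-0.00567,0],"turn":5}]'
```

```text
clock: 6.82
tool_pos: [0.4988, -0.0416, 0.0648]
eef_rot: [0.933, 0.36, 0.0, 0.001]
contact_force: [1.8, -3.6, -0.8]
opening: 0.005
clock: 7.08
tool_pos: [0.4918, -0.0337, 0.0648]
eef_rot: [0.961, 0.277, -0.0, 0.001]
contact_force: [-0.6, -4.3, -1.0]
opening: 0.008
```

```bash
python3 -m creep '[{"hand":0,"slide":[0.00025,-0.00567,0],"turn":5},{"hand":0,"slide":[0.00025,-0.00567,0],"turn":5}]';  python3 -m creep '[{"hand":0,"slide":[0.00025,-0.00567,0],"turn":5},{"hand":0,"slide":[0.00025,-0.00567,0],"turn":5},{"hand":0,"slide":[0,0,0],"turn":0}]'
python3 - <<'E'
from h import *
s=get_state(); print(s['tool_pos'],s['eef_rot'],s['contact_force'])
for n in('side','top'):
    p=snapshot(n); im=cv2.resize(cv2.cvtColor(p['frame'],cv2.COLOR_RGB2BGR)[140:240,185:318],None,fx=6,fy=6,interpolation=cv2.INTER_CUBIC)
    cv2.imwrite(f'pics/k1_{n}.png',im)
E
```

```text
clock: 7.32
tool_pos: [0.486, -0.0223, 0.0647]
eef_rot: [0.981, 0.193, -0.0, 0.0]
contact_force: [0.4, -1.5, 0.3]
opening: 0.008
clock: 7.7
tool_pos: [0.4829, -0.0103, 0.0647]
eef_rot: [0.994, 0.109, 0.0, -0.0]
contact_force: [-0.3, 0.4, -0.0]
opening: 0.007
[ 0.4829499  -0.01028562  0.06474721] [ 9.93990835e-01  1.09463218e-01  1.56791663e-05 -1.52071745e-04] [-0.3272341   0.39801141 -0.04095878]
```

View pics/k1_top.png

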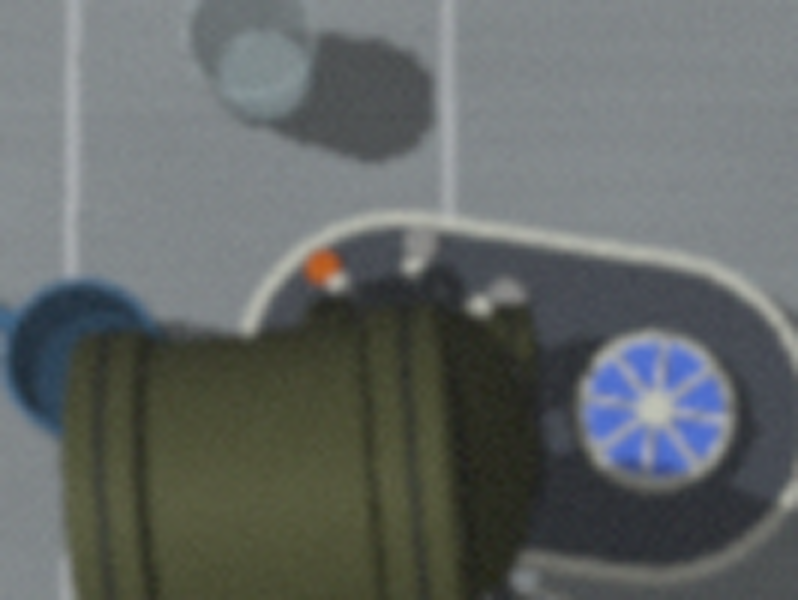

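View pics/k1_side.png

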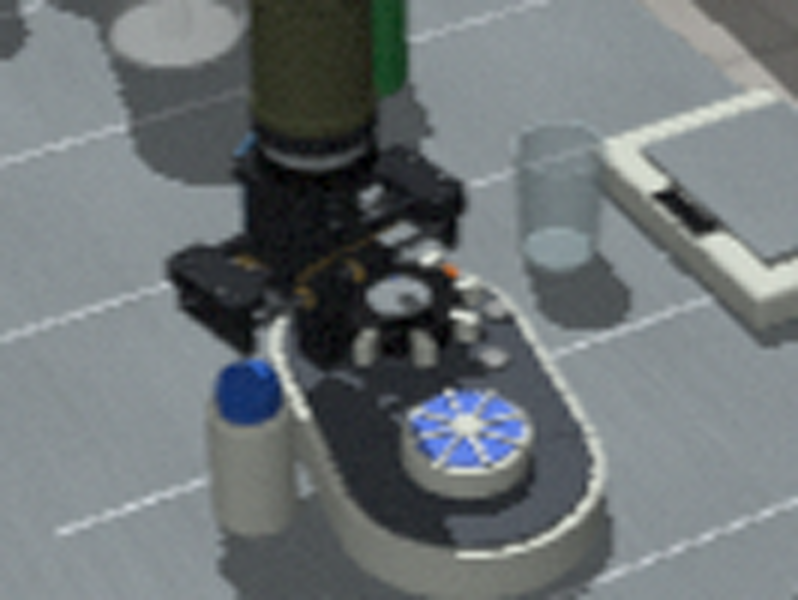

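```bash
python3 -m creep '[{"hand":0,"slide":[0.00025,-0.00567,0],"turn":5},{"hand":0,"slide":[0.00025,-0.00567,0],"turn":5},{"hand":0,"slide":[0.00025,-0.00567,0],"turn":5}]'; python3 -m creep '[{"hand":0,"slide":[0.00025,-0.00567,0],"turn":5},{"hand":0,"slide":[0.00025,-0.00567,0],"turn":5}]'; python3 -m creep '[{"hand":0,"slide":[0.00025,-0.00567,0],"turn":5},{"hand":0,"slide":[0.00025,-0.00567,0],"turn":5}]';  python3 -m creep '[{"hand":0,"slide":[0.00025,-0.00567,0],"turn":5},{"hand":0,"slide":[0.00025,-0.00567,0],"turn":5},{"hand":0,"slide":[0,0,0],"turn":0}]'
```

```text
clock: 8.18
tool_pos: [0.4812, 0.0049, 0.0647]
eef_rot: [1.0, -0.024, -0.0, 0.001]
contact_force: [0.0, -2.7, 0.8]
opening: 0.006
clock: 8.43
tool_pos: [0.4817, 0.0152, 0.0647]
eef_rot: [0.994, -0.111, -0.001, 0.001]
contact_force: [-2.5, -3.6, 1.8]
opening: 0.01
clock: 8.68
tool_pos: [0.4857, 0.0274, 0.0647]
eef_rot: [0.98, -0.197, -0.001, 0.0]
contact_force: [0.8, -0.4, -0.8]
opening: 0.006
clock: 9.05
tool_pos: [0.492, 0.0383, 0.0647]
eef_rot: [0.96, -0.279, 0.0, -0.0]
contact_force: [0.1, -0.4, 0.6]
opening: 0.002
```

Lift straight up, then back out towards the robot to look.

```bash
python3 -m creep '[{"hand":0,"slide":[0,0,-0.015],"turn":0},{"hand":0,"slide":[0,0,-0.04],"turn":0},{"hand":0,"slide":[0,0,-0.05],"turn":0},{"hand":0,"slide":[0,0,-0.05],"turn":0},{"hand":0,"slide":[0,0,-0.05],"turn":0}]'; python3 -m creep '[{"hand":0,"slide":[0,-0.05,-0.01],"turn":0},{"hand":0,"slide":[0,-0.05,0],"turn":0},{"hand":0,"slide":[0,-0.05,0],"turn":0},{"hand":0,"slide":[0,-0.05,0],"turn":0},{"hand":0,"slide":[0,0,0],"turn":0}]'
python3 - <<'E'
from h import *
s=get_state(); print(s['clock'],s['tool_pos'])
for n in('side','top'):
    p=snapshot(n); save(p,f'f_{n}0.png'); im=cv2.resize(cv2.cvtColor(p['frame'],cv2.COLOR_RGB2BGR)[140:240,185:318],None,fx=6,fy=6,interpolation=cv2.INTER_CUBIC)
    cv2.imwrite(f'pics/f_{n}.png',im)
E
```

```text
clock: 9.68
tool_pos: [0.4909, 0.0375, 0.2723]
eef_rot: [0.96, -0.28, 0.0, 0.0]
contact_force: [1.3, 0.5, -0.4]
opening: 0.005
clock: 10.3
tool_pos: [0.5996, 0.2109, 0.2797]
eef_rot: [0.961, -0.277, 0.0, -0.001]
contact_force: [-0.3, -0.4, -0.5]
opening: 0.005
10.3 [0.59961505 0.21085778 0.27967403]
```

View pics/f_top.png

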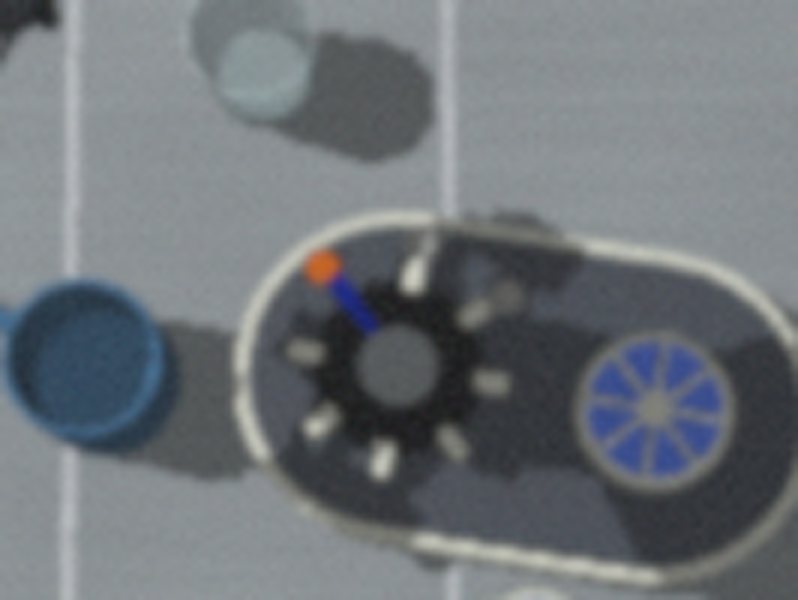

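View pics/f_side.png

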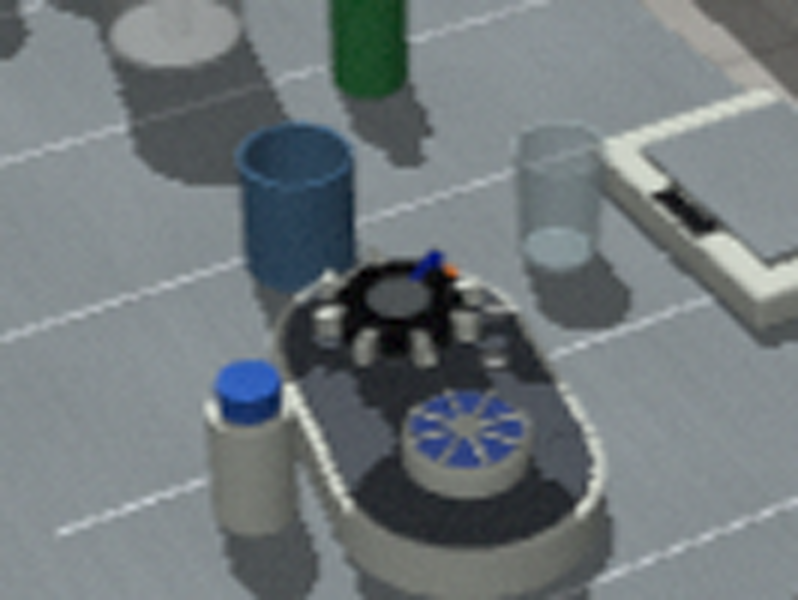

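The blue tooth (crop about 345,300) points at the orange stud (323,268), and the neighbouring things look unmoved. One last check of the loose things, then I hand in.

Run:
```python
from h import *
a=cv2.imread('pics/side0.png');b=cv2.imread('pics/f_side0.png')
cv2.imwrite('pics/cmp.png',np.vstack([a[70:340,:],b[70:340,:]]))
s=get_state();print(s['contact_force'],abs(s['qd']).max())
```

```text
[-0.02752814 -0.35392935 -0.4270651 ] 0.028426462179756196
```

View pics/cmp.png

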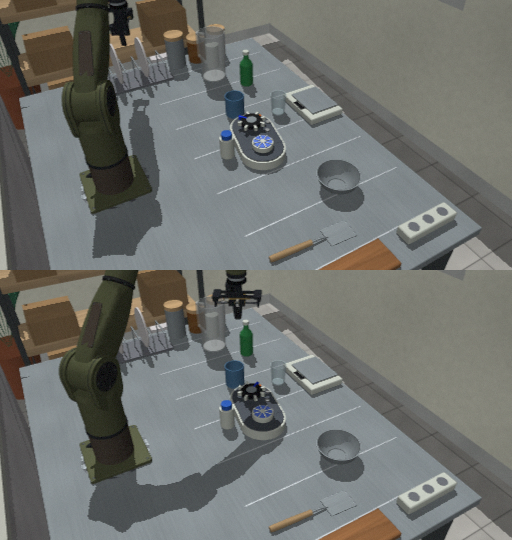

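All the loose things are in the same places in both pictures: jug (213,345), soap (246,340), mug (235,375), tumbler (278,373), cartridge (227,415), bowl (338,447) and spatula (310,512). The gripper hangs clear.

```bash
python3 -c "
from plant import *
print(finish_job())"
```

```text
the job is handed in; nothing more can be done
None
```

The filter reminder is set: the blue tooth now rests pointing at the orange stud, which was two clicks clockwise from where it started. I let the closed fingertips down into a gap and pushed the wheel round two clicks clockwise. I then lifted clear and handed the job in at about 10.5 s on the robot's clock.

- **Force:** the readings I took between moves stayed at about 5 N or less during the push. They fell back to noise after each click.
- **Wheel and stud:** after lifting clear, both cameras showed the blue tooth in line with the orange stud. I judged this by eye and did not measure the tip-to-stud distance or read the wheel angle.
- **Loose things:** comparing side views from before and after, none of them had visibly moved. The gripper was touching nothing at hand-in.
- **Disagreements:** the two cameras differed by about 6 mm on the wheel's position. I set the finger using its position relative to the teeth in the side camera's depth image. The network also missed the blue tooth in the top view and once reported the mug as the tumbler, so I used the pictures instead.
- **Slip:** my final move away went to the far left side rather than back towards the robot. It stayed high, at about 0.28 m, and touched nothing.

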